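# Collect the bottle stoppers for washing

## Robot

A 6-joint arm with a two-finger parallel gripper is mounted at the origin on the work surface. World frame = base frame: x ahead of the robot, y to its left, z up, the work surface at z = 0. Lengths are in m, angles in rad, forces in N, time in s.
With the tool pointing down it reaches from about 0.275 to 0.875 m from the base axis. Payload 12.5 kg.
Tool frame: the origin (TCP) lies at the very end of the fingers, on their centre line; the grasp point (between the pads) lies 19 mm behind it; z points along the fingers, y is the line along which they close (so a half turn about z gives the same grasp; the last joint's range is limited). The gripper opens to 85 mm and grips with 20 to 120 N. Pads are 22 mm wide; open, the fingers measure 114 mm over their backs; the gripper's body (76 mm by 85 mm) begins 54 mm behind the grasp point. The pads swing forward as they close: fully open they stand 13 mm farther back than shut.
Start: joints at [-1.252, 0.351, 1.652, -0, 1.139, -0.085], TCP at [0.216, -0.506, 0.196] pointing down, gripper open.
Joint ranges: [-2.75, 2.75], [-0.79, 2.1], [0.01, 2.65], [-1.57, 4.71], [0.07, 3.14], [-2.87, 2.87]. Speed limits (rad/s): [2.22, 2.22, 2.79, 3.14, 3.14, 3.14].

## Interface

Orientations are given as a 3x3 rotation matrix whose columns are the frame's x, y, z axes.
In Python, from bench import manip gives the robot as it stands. Calls block until the motion is done:
- manip.move_ptp(position, orientation): joint-space move of the TCP to a pose.
- manip.move_l(position, attitude=None, max_speed=0.15): straight line of the TCP; attitude=None keeps the orientation; max_speed is the mean speed in m/s.
- manip.move_j(angles): joint-space move.
- manip.set_gripper(opening, effort=None): opening from 0.0 (shut) to 1.0 (fully open); effort is the grip in N (None keeps the last); returns when the fingers have stopped.
- manip.dwell(seconds).
- manip.inverse_kinematics(position, orientation): joint angles nearest the present ones, or None.
- manip.grab_frame(name): name is "scene" or "top" or "wrist"; returns (picture, depth): 420x560x3 uint8, red, green, blue; 420x560 float32, m along the optical axis (not along the pixel's ray), 0 where there is no reading.
- manip.get_calibration(name): a dict with "camera_matrix" (3x3 intrinsics, pixels), "k1" (the pictures are not rectified: a ray, as slopes to the right and down, at radius r is drawn at 1 + k1 r^2 times it, then the intrinsics apply), "R" (3x3) and "t" (3): a world point X has camera coordinates R X + t. Camera axes: x right, y down, z forward; pixel columns grow to the right and rows downward; lengths in m; the calibration is good to about 2 mm. A picture is of the moment at which its call begins: read the wrist's pose just before it. get_calibration takes no time and is no camera call; for the wrist camera it gives the pose at the moment of the call.
A pose or a line that the arm cannot do raises manip.Unreachable and nothing moves.
- manip.sign_off(): hands the job in; it is judged then, once.
Trained networks look in the newest picture that a camera, given by its name, has taken for a name from the list of things; names that differ only in an ending like _2 or _b are one class to them, and where a whole thing is asked for, a point or a joint stands for the part that bears it (a point fixed in the world has none). Each returns a list of dicts, best first, with "confidence" (0 to 1); they miss things now and then, are a little off and sometimes report something else, mostly with a low value. They report only what shows in the picture. A call takes as long as a camera call. They do not tell look-alikes from the thing itself.
- manip.look_for(camera, name): "at" ([x, y, z] in m, in world coordinates, good to about 4 mm: the middle of the surface that is visible of it).
Readings, each from a call of its own:
- manip.current_time(): time.
- manip.current_qpos(): joint angles.
- manip.current_joint_vel(): joint speeds.
- manip.current_joint_torque(): joint torques, N m.
- manip.current_ee_pos(): TCP position.
- manip.current_tcp_rot(): TCP orientation.
- manip.current_force(): force on the tool from outside, world axes, zero at the start.
- manip.current_ft_torque(): the same for the moment, N m.
- manip.current_grip_width(): opening from 0.0 (shut) to 1.0 (fully open).
- manip.current_grip_force(): force on a finger pad.
Only numpy, scipy, OpenCV 4.12 (cv2) and the standard library are available. Lean on these libraries where they do the work, as an engineer would, in place of code of your own. Each camera call takes 0.05 s, during which the arm holds its last target. There are 200 camera calls.

## Task

Collect all the blue stoppers for washing: twist each one still in a bottle loose before you lift it out, and put every stopper, including the one lying on the bench, into the grey drop-bottom hopper while its trap-door is shut. When all are in, draw the yellow latch and swing the trap-door open with the red lever so that they all drop into the wash tray below, then swing the door fully shut again and push the latch fully home. Leave the white jug, the beaker and the amber jar where they stand.

Things in the scene. Friction and masses are not known exactly. Their poses are not given: they have to be found in the camera images.
- stopper0: Blue 50 g stopper, at first jammed in bottle0 with axes as the bottle's (or absent: bottle open). Origin: tip (bottom end), on its axis; z to the grip. Plug 0-28 mm (22 mm across at tip, 26 at top), square flange 28-32 mm (32 wide), flat grip blade 32-62 mm (14 thick along x, 32 wide along y). Jammed: holds about 20 N straight pull, 0.2 N m twist; once turned 40-140 degrees either way it lifts out freely.
- stopper1: Blue 50 g stopper, at first jammed in bottle1 with axes as the bottle's (or absent: bottle open). Origin: tip (bottom end), on its axis; z to the grip. Plug 0-28 mm (22 mm across at tip, 26 at top), square flange 28-32 mm (32 wide), flat grip blade 32-62 mm (14 thick along x, 32 wide along y). Jammed: holds about 20 N straight pull, 0.2 N m twist; once turned 40-140 degrees either way it lifts out freely.
- stopper2: Blue 50 g stopper, at first jammed in bottle2 with axes as the bottle's (or absent: bottle open). Origin: tip (bottom end), on its axis; z to the grip. Plug 0-28 mm (22 mm across at tip, 26 at top), square flange 28-32 mm (32 wide), flat grip blade 32-62 mm (14 thick along x, 32 wide along y). Jammed: holds about 20 N straight pull, 0.2 N m twist; once turned 40-140 degrees either way it lifts out freely.
- stopper3: Blue 50 g stopper, at first jammed in bottle3 with axes as the bottle's (or absent: bottle open). Origin: tip (bottom end), on its axis; z to the grip. Plug 0-28 mm (22 mm across at tip, 26 at top), square flange 28-32 mm (32 wide), flat grip blade 32-62 mm (14 thick along x, 32 wide along y). Jammed: holds about 20 N straight pull, 0.2 N m twist; once turned 40-140 degrees either way it lifts out freely.
- stopper4: Another blue stopper of the same shape, already out: it lies on its side on the bench in front of the gate box. Origin at the tip, z along its axis to the grip blade; the axis lies about 12-16 mm above the bench.
- bottle0: Amber sample bottle clamped fast in the white rack; origin on its axis at bench level, z up. Body 68 mm across, neck 43 mm across, rim 130 mm above the origin; a seated stopper's flange rests on the rim (its tip 102 mm above the origin). It does not move. Bottles stand 96 mm apart in a square.
- bottle1: Amber sample bottle clamped fast in the white rack; origin on its axis at bench level, z up. Body 68 mm across, neck 43 mm across, rim 130 mm above the origin; a seated stopper's flange rests on the rim (its tip 102 mm above the origin). It does not move. Bottles stand 96 mm apart in a square.
- bottle2: Amber sample bottle clamped fast in the white rack; origin on its axis at bench level, z up. Body 68 mm across, neck 43 mm across, rim 130 mm above the origin; a seated stopper's flange rests on the rim (its tip 102 mm above the origin). It does not move. Bottles stand 96 mm apart in a square.
- bottle3: Amber sample bottle clamped fast in the white rack; origin on its axis at bench level, z up. Body 68 mm across, neck 43 mm across, rim 130 mm above the origin; a seated stopper's flange rests on the rim (its tip 102 mm above the origin). It does not move. Bottles stand 96 mm apart in a square.
- gatebox: Grey drop-bottom hopper over an aluminium wash tray, one fixed unit. Origin: under the hopper's centre at bench level; x away from the robot, z up. Hopper: open top, inside 130 (x) by 142 mm (y), rim 228 and shut trap-door floor 149 mm up. Tray below: x -118 to +83 mm, y +-67 mm, floor 6 mm up, walls 60 mm. Lever on the +y side, latch at the front (-x).
- trapdoor (a joint): Angle of the hopper's trap-door bottom: 0 shut, 1.2 rad fully open (hard stops at both). Hinged along y at the hopper's back (+x) edge, the front edge drops. Stiff hinge (0.5 N m): it stays where it is left. Worked by the lever fixed to it.
- lever_grip (a point): Middle of the lever's red round grip bar (14 mm thick, 52 mm long along the gate box's y, free to pinch from above). With the door shut the lever stands upright, 100 mm above the hinge axis; pulling it towards the robot side (gate box -x) and down in an arc opens the door.
- trap_hinge (a point): Point on the trap-door's hinge axis, straight below the lever grip when shut; the lever grip turns about it at 100 mm radius in the gate box's x-z plane.
- latch (a joint): Latch bolt: 0 pushed fully home (its tongue lies 14 mm under the front edge of the shut door and blocks it), 0.035 m drawn fully out towards gate box -x; the door is free above 0.016 m. Sliding friction about 1.5 N; stays where it is left. The tongue passes under the door only when the door is shut to within about 0.03 rad.
- latch_knob (a point): Centre of the yellow latch knob, 24 mm (x) by 18 mm (y) by 34 mm high, in front of the hopper, fixed to the bolt; 205 mm above the bench at its top.
- jug: White plastic reagent bottle, 90 mm across, 190 mm high, standing on the bench (bystander); origin under its centre.
- beaker: Empty glass beaker, 70 mm across, 85 mm high (bystander); origin under its centre.
- reagent: Amber jar with black cap, 60 mm across, 120 mm high (bystander); origin under its centre.
There are look-alikes about, which are no part of the job. Leave any brown or pink look-alike of the stopper3 alone. Leave any green look-alike of the stopper1 alone.

How it is judged:
By the outcome, as a careful person would: the job done as asked, in the order asked, and still so for the second after the job is handed in, with the robot touching nothing.
Of stopper0, stopper1, stopper2, stopper3 only 3 to 4 are there at a start; the rules pass over those that are not, and their reading is None.
At some moment in a run one of stopper4 may be knocked a few centimetres aside while the robot is not near it.
Once in a run the grip may slacken for a moment while it holds something.
It also fails if it takes over 210 s, if anything falls off the work surface, if the arm or the gripper's body presses on something with over 40 N, if the wrist force passes 120 N, or if a joint passes its speed limit or range.

## Working session

There is one attempt and no reset: what is moved stays moved. The work goes in short steps, each a Python script; the robot and the scene stay as the last script left them, time stands still between calls to the robot, and variables do not carry over. Pictures are saved under pics/ and viewed, at most 14 in all, crops included, and the job is handed in when it is done.

```bash
mkdir -p pics; ls; python3 - <<'E'
from bench import manip
import cv2,numpy as np
for c in ("scene","top"):
    p,d=manip.grab_frame(c); cv2.imwrite(f"pics/{c}0.png",p[:,:,::-1])
    k=manip.get_calibration(c); print(c,k)
    for n in ["stopper0","stopper4","bottle0","gatebox","lever_grip","latch_knob","trap_hinge","jug","beaker","reagent"]:
        try: print(n,[(np.round(r["at"],3).tolist(),round(r["confidence"],2)) for r in manip.look_for(c,n)])
        except Exception as e: print(n,repr(e))
print(manip.current_time())
E
```

```text
pics
scene {'camera_matrix': array([[417.96332599,   0.        , 273.96023612],
       [  0.        , 417.96332599, 203.01861701],
       [  0.        ,   0.        ,   1.        ]]), 'k1': -0.1133534169720788, 'R': array([[-0.80418237,  0.59424369,  0.01285121],
       [ 0.48046   ,  0.66262526, -0.57453108],
       [-0.349927  , -0.45585327, -0.81838187]]), 't': array([ 0.38050819, -0.2513595 ,  1.61917796])}
stopper0 [([0.507, 0.201, 0.149], 0.64), ([0.399, -0.009, 0.027], 0.55), ([0.488, 0.302, 0.151], 0.5), ([0.66, 0.442, 0.033], 0.5), ([0.582, 0.322, 0.15], 0.44)]
stopper4 [([0.507, 0.201, 0.149], 0.64), ([0.399, -0.009, 0.027], 0.55), ([0.488, 0.302, 0.151], 0.5), ([0.66, 0.442, 0.033], 0.5), ([0.582, 0.322, 0.15], 0.44)]
bottle0 [([0.519, 0.217, 0.093], 0.81), ([0.497, 0.312, 0.094], 0.64), ([0.596, 0.329, 0.094], 0.56)]
gatebox [([0.586, -0.197, 0.147], 0.58)]
lever_grip [([0.593, -0.242, 0.145], 0.66)]
latch_knob [([0.458, -0.212, 0.186], 0.68), ([0.598, 0.328, 0.089], 0.67)]
trap_hinge [([0.591, -0.236, 0.15], 0.76)]
jug [([0.379, 0.505, 0.124], 0.88)]
beaker [([0.737, -0.
[... 791 characters left out ...]
, ([0.484, 0.293, 0.143], 0.61), ([0.662, 0.445, 0.041], 0.57), ([0.396, -0.006, 0.027], 0.52), ([0.364, 0.226, 0.04], 0.5), ([0.58, 0.438, 0.046], 0.44), ([0.574, -0.212, 0.152], 0.16)]
bottle0 [([0.506, 0.191, 0.098], 0.84), ([0.574, 0.294, 0.096], 0.84), ([0.595, 0.215, 0.098], 0.79), ([0.49, 0.274, 0.094], 0.55)]
gatebox [([0.57, -0.214, 0.149], 0.83)]
lever_grip [([0.589, -0.224, 0.149], 0.94), ([0.367, 0.473, 0.126], 0.24)]
latch_knob [([0.48, -0.217, 0.139], 0.72)]
trap_hinge [([0.474, -0.214, 0.138], 0.25)]
jug [([0.364, 0.476, 0.128], 0.57), ([0.574, 0.294, 0.097], 0.32)]
beaker [([0.749, 0.002, 0.04], 0.6)]
reagent [([0.756, 0.144, 0.119], 0.95), ([0.596, -0.222, 0.149], 0.68)]
1.1
```

View pics/scene0.png

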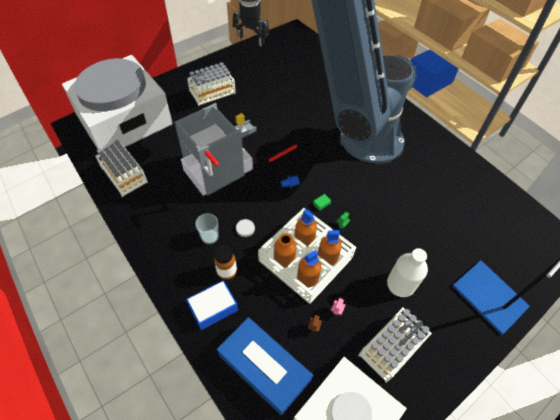

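View pics/top0.png

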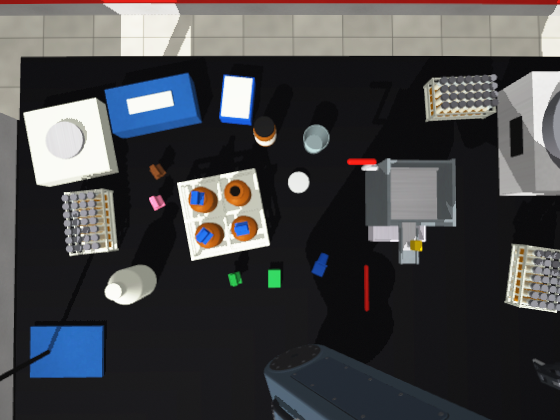

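Scene picture: three blue stoppers sit in bottles, at (307,216), (333,236) and (311,257). The bottle at (285,240) is open, and the loose blue stopper is at (290,182).

Things that could be mistaken for a stopper, by pixel in the top picture:
- **Look-alikes:** green (235,279), pink (157,202) and brown (157,171). A green block is at (274,278) and there are blue boxes.
- **Targets (chosen because they're blue):** (198,198), (208,236), (243,229), and the one on the bench at (320,265).

Next I'll measure poses from colour and depth.

```bash
cat > h.py <<'E'
from bench import manip
import cv2,numpy as np
def cloud(c):
    k=manip.get_calibration(c); p,d=manip.grab_frame(c)
    v,u=np.mgrid[:420,:560].astype(np.float32)
    uv=np.stack([u.ravel(),v.ravel()],1).reshape(-1,1,2)
    n=cv2.undistortPoints(uv,k["camera_matrix"],np.array([k["k1"],0,0,0,0.])).reshape(-1,2)
    X=np.c_[n,np.ones(len(n))]*d.reshape(-1,1)
    W=((X-k["t"])@k["R"]).reshape(420,560,3); W[d==0]=np.nan
    return p,W
def hsv(p): return cv2.cvtColor(p,cv2.COLOR_RGB2HSV)
def mask(p,col):
    h=hsv(p); H,S,V=h[...,0],h[...,1],h[...,2]
    g=(S>130)&(V>50)
    return g&{"blue":(H>105)&(H<125),"red":(H<8)|(H>172),"yellow":(H>18)&(H<32)}[col]
def blobs(p,W,col,lo,hi,minpx=8):
    """groups of coloured pixels with world z in lo..hi: (n, centre of min rect, size, yaw of long side, z)"""
    with np.errstate(invalid='ignore'): m=mask(p,col)&(W[...,2]>lo)&(W[...,2]<hi)
    n,l=cv2.connectedComponents(m.astype(np.uint8)); out=[]
    for i in range(1,n):
        q=W[l==i]
        if len(q)<minpx: continue
        (cx,cy),(w,h),a=cv2.minAreaRect((q[:,:2]*1000).astype(np.float32))
        if w<h: a+=90; w,h=h,w
        out.append((len(q),cx/1000,cy/1000,w,h,(a+90)%180-90,np.median(q[:,2]),np.ptp(q[:,2])))
    return out
def down(yaw):   # tool pointing down, tool y axis at world yaw+90deg
    c,s=np.cos(yaw),np.sin(yaw); return np.array([[c,s,0],[s,-c,0],[0,0,-1.]])
def show(b):
    for r in b: print(" n%d c(%.4f %.4f) %.0fx%.0f yaw %.0f z%.3f dz%.3f"%r)
E
python3 - <<'E'
from h import *
for c in ("top","scene"):
    p,W=cloud(c); print(c)
    print("blue tops");show(blobs(p,W,"blue",.155,.175))
    print("blue bench");show([b for b in blobs(p,W,"blue",.004,.05) if b[0]<400])
    print("red");show(blobs(p,W,"red",.15,.28))
    print("yellow");show(blobs(p,W,"yellow",.16,.215))
    with np.errstate(invalid='ignore'): m=(abs(W[...,2]-.228)<.004)&(W[...,0]>.4)&(W[...,0]<.75)&(W[...,1]<-.05)&(W[...,1]>-.4)
    print("rim",m.sum(),cv2.minAreaRect((W[m][:,:2]*1000).astype(np.float32)))
    if c=="top": cv2.imwrite("pics/crop_top.png",cv2.resize(p[150:310,130:480,::-1],(770,352)))
E
```

```text
top
blue tops
 n79 c(0.5769 0.3117) 30x14 yaw -5 z0.163 dz0.013
 n72 c(0.5017 0.1984) 30x13 yaw -79 z0.164 dz0.009
 n76 c(0.4842 0.2934) 30x14 yaw -40 z0.163 dz0.011
blue bench
 n235 c(0.8360 0.1963) 145x68 yaw -41 z0.035 dz0.046
 n234 c(0.3993 -0.0094) 63x32 yaw -25 z0.024 dz0.020
red
 n172 c(0.6503 -0.0782) 63x12 yaw 89 z0.251 dz0.074
yellow
 n108 c(0.4594 -0.2178) 23x18 yaw -2 z0.204 dz0.034
rim 883 ((582.8427124023438, -200.5455322265625), (198.65548706054688, 153.96417236328125), 89.65872192382812)
scene
blue tops
 n49 c(0.5022 0.2004) 32x14 yaw -86 z0.161 dz0.011
 n53 c(0.4837 0.2931) 30x14 yaw -43 z0.163 dz0.012
 n57 c(0.5779 0.3118) 33x13 yaw -6 z0.163 dz0.012
blue bench
 n144 c(0.4011 -0.0094) 60x38 yaw -24 z0.022 dz0.028
 n10 c(0.7965 0.1933) 22x8 yaw 58 z0.048 dz0.045
 n274 c(0.8634 0.2616) 119x11 yaw -4 z0.030 dz0.046
 n16 c(0.9176 0.2048) 46x3 yaw 86 z0.047 dz0.043
 n248 c(0.8809 0.4854) 259x105 yaw -51 z0.023 dz0.046
red
 n965 c(0.8209 -1.4705) 354x41 yaw -1 z0.187 dz0.122
 n87 c(0.6419 -0.0960) 105x31 yaw 69 z0.250 dz0.097
yellow
 n81 c(0.4592 -0.2159) 25x21 yaw 0 z0.196 dz0.035
rim 370 ((582.1017456054688, -200.93922424316406), (203.7295379638672, 157.6845703125), 89.96515655517578)
```

View pics/crop_top.png

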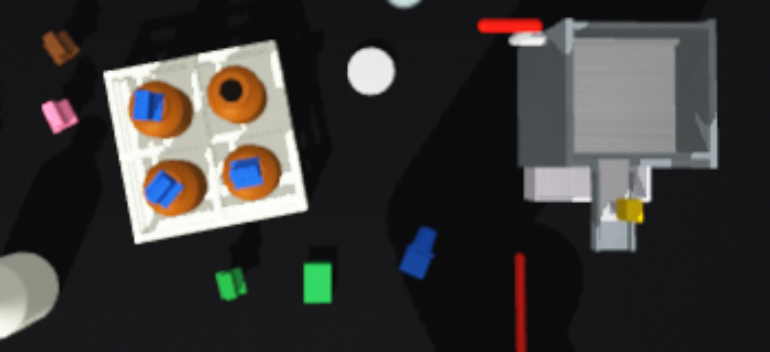

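```bash
python3 - <<'E'
from h import *
p,W=cloud("top")
with np.errstate(invalid='ignore'):
    m=(abs(W[...,2]-.228)<.004)&(W[...,0]>.5)&(W[...,0]<.7)&(W[...,1]<-.11)&(W[...,1]>-.4); q=W[m]
    f=W[(abs(W[...,2]-.149)<.006)&(W[...,0]>.5)&(W[...,0]<.7)&(W[...,1]<-.11)&(W[...,1]>-.4)]
for a in (q,f): print(len(a),np.percentile(a[:,0],[0,2,50,98,100]).round(4),np.percentile(a[:,1],[0,2,50,98,100]).round(4))
mid=q[(q[:,0]>.55)&(q[:,0]<.62)]; print(np.histogram(mid[:,1],bins=np.arange(-.31,-.1,.005)))
red=W[mask(p,"red")&(W[...,2]>.23)&(W[...,0]>.5)]; print("red",red.min(0),red.max(0))
manip.set_gripper(.45,60)
manip.move_ptp([.5017-.0,.199,.30],down(np.deg2rad(-82)))
p,W=cloud("wrist"); cv2.imwrite("pics/w1.png",p[:,:,::-1]); show(blobs(p,W,"blue",.155,.175)); print(manip.current_qpos(),manip.current_time())
E
```

```text
888 [0.5053 0.5099 0.5786 0.6552 0.6602] [-0.3004 -0.2991 -0.2258 -0.1407 -0.1395]
2619 [0.5054 0.5233 0.5877 0.6499 0.6601] [-0.2933 -0.2911 -0.2292 -0.1396 -0.1121]
(array([ 0,  0, 58, 68,  0,  0,  0,  0,  0,  0,  0,  0,  0,  0,  0,  0,  0,
        0,  0,  0,  0,  0,  0,  0,  0,  0,  0,  0,  0,  0,  0,  0, 56, 65,
        3,  0,  0,  0,  0,  0,  0]), array([-0.31 , -0.305, -0.3  , -0.295, -0.29 , -0.285, -0.28 , -0.275,
       -0.27 , -0.265, -0.26 , -0.255, -0.25 , -0.245, -0.24 , -0.235,
       -0.23 , -0.225, -0.22 , -0.215, -0.21 , -0.205, -0.2  , -0.195,
       -0.19 , -0.185, -0.18 , -0.175, -0.17 , -0.165, -0.16 , -0.155,
       -0.15 , -0.145, -0.14 , -0.135, -0.13 , -0.125, -0.12 , -0.115,
       -0.11 , -0.105]))
red [ 0.64451947 -0.10981495  0.23435728] [ 0.65649514 -0.04683152  0.25536057]Traceback (most recent call last):
  File "<stdin>", line 10, in <module>
bench.Unreachable: the arm cannot take that pose within its joint ranges
```

```bash
cat >> h.py <<'E'
def pick(yawdeg,pos,twist=0):
    """feasible tool yaw (deg) among yaw, yaw+180 with a twist of either sign; prefers j6 mid-range"""
    best=None
    for y in (yawdeg,yawdeg+180):
        for t in ((twist,-twist) if twist else (0,)):
            q=[manip.inverse_kinematics(pos,down(np.deg2rad(a))) for a in (y,y+t)]
            if any(x is None for x in q): continue
            s=max(abs(x[5]) for x in q)
            if best is None or s<best[0]: best=(s,y,t)
    return best
E
python3 - <<'E'
from h import *
pos=[.5017,.199,.30]
b=pick(-82,pos,75); print(b)
manip.move_ptp(pos,down(np.deg2rad(b[1])))
p,W=cloud("wrist"); cv2.imwrite("pics/w1.png",p[:,:,::-1]); show(blobs(p,W,"blue",.155,.175)); print(manip.current_qpos(),manip.current_time(),manip.current_force())
E
```

```text
(np.float64(1.1572687745246206), 98, 75)
 n579 c(0.4849 0.2939) 31x14 yaw -39 z0.163 dz0.007
 n636 c(0.5785 0.3117) 31x14 yaw -5 z0.163 dz0.010
 n448 c(0.5021 0.2002) 32x14 yaw -82 z0.163 dz0.010
[ 2.90225140e-01  2.44903067e-01  1.53661305e+00 -8.54738728e-05
  1.36026416e+00  1.51699872e-01] 4.5333 [ 0.95396869  0.09619722 -0.4998302 ]
```

View pics/w1.png

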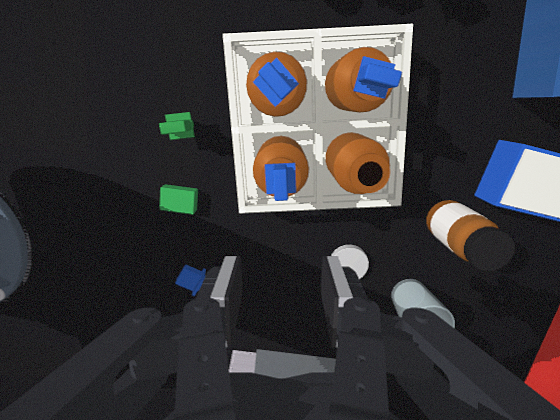

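The wrist picture shows the three seated blue stoppers at (280,180), (275,80) and (380,75), and the open bottle at (370,173). Positions match the top camera. I'll pull the first one now.

```bash
cat >> h.py <<'E'
HX,HY=.583,-.220
def T(): return round(manip.current_time(),1)
def pull(x,y,yaw,tw=75):
    b=pick(yaw,[x,y,.139],tw); a0=b[1]; print("pick",b)
    R=down(np.deg2rad(a0)); manip.set_gripper(.45,90)
    manip.move_ptp([x,y,.25],R); manip.move_l([x,y,.139],R,.1)
    manip.set_gripper(0,90); print("grip",manip.current_grip_width(),manip.current_grip_force(),manip.current_force().round(1))
    for t in np.linspace(0,b[2],6)[1:]: manip.move_l([x,y,.139],down(np.deg2rad(a0+t)))
    print("twist",manip.current_ft_torque().round(2),manip.current_force().round(1),manip.current_grip_width())
    manip.move_l([x,y,.139+.06],None,.06); print("lift",manip.current_force().round(1),manip.current_grip_width())
    manip.move_l([x,y,.34],None,.2); print("up",manip.current_grip_width(),manip.current_grip_force(),T())
def drop(dx,dy,yaw=0,z=.20):
    p=[HX+dx,HY+dy,.34]; b=pick(yaw,p); R=down(np.deg2rad(b[1]))
    manip.move_ptp(p,R); w=manip.current_grip_width(); print("over",w,manip.current_grip_force())
    if w<.05: print("LOST"); return
    p[2]=z; manip.move_l(p,R,.15); manip.set_gripper(w+.2); p[2]=.34; manip.move_l(p,R,.25); print("dropped",T())
E
python3 - <<'E'
from h import *
pull(.5021,.2002,-82)
E
```

```text
pick (np.float64(1.155347619404416), 98, 75)
grip -0.00040175123880866273 0.0 [0.9 0.2 0.5]
twist [-0.    0.04  0.02] [ 0.3 -0.   0.1] -0.0015630948871885784
lift [-0.5 -0.8 -0.4] -0.005726848520078924
up 0.004532482663769415 0.0 10.8
```

```bash
python3 - <<'E'
from h import *
print(manip.current_ee_pos(),manip.current_tcp_rot().round(3))
p,W=cloud("scene"); cv2.imwrite("pics/s1.png",cv2.resize(p[120:330,200:440,::-1],(800,600)))
q,W2=cloud("wrist");show(blobs(q,W2,"blue",.1,.35))
E
```

```text
[0.5016943  0.20005114 0.33867378] [[-0.993  0.122 -0.002]
 [ 0.122  0.993 -0.001]
 [ 0.002 -0.001 -1.   ]]
 n793 c(0.4814 0.2903) 32x23 yaw -39 z0.159 dz0.038
 n743 c(0.5020 0.1995) 32x32 yaw -79 z0.159 dz0.038
 n793 c(0.5782 0.3117) 32x32 yaw -5 z0.152 dz0.036
```

View pics/s1.png

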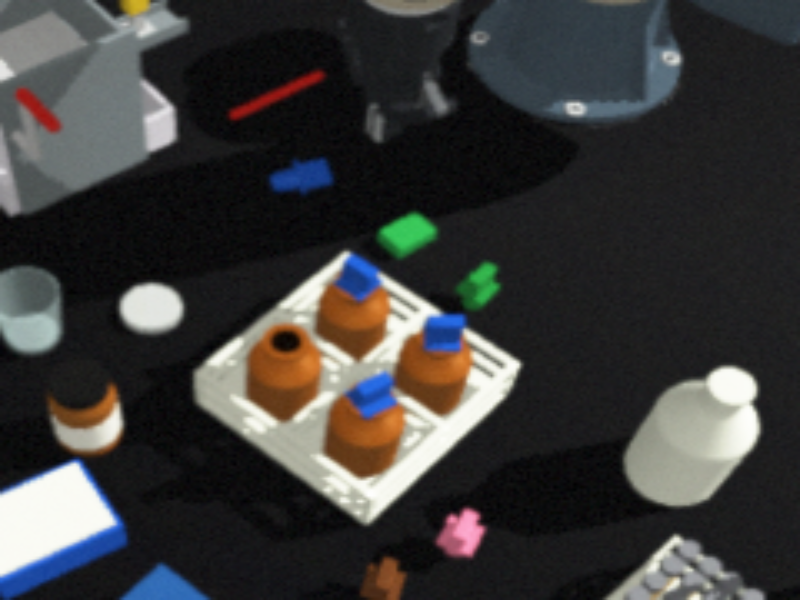

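```bash
python3 - <<'E'
from h import *
ims=[]
for o in (.45,0,1.0):
    manip.set_gripper(o,90); print(o,manip.current_grip_width(),manip.current_grip_force(),T()); manip.dwell(.3); print(manip.current_grip_width())
    p,d=manip.grab_frame("wrist"); ims.append(p[200:400,130:430,::-1])
cv2.imwrite("pics/g.png",np.hstack(ims)[:, :,:][:, ::1][:, :900] if 0 else cv2.resize(np.hstack(ims),(800,178)))
E
```

```text
0.45 0.45172452056151 0.0 11.4
0.44848929118291964
0 0.0004008827378630091 0.0 12.2
0.00443136560707392
1.0 1.0007656090460755 0.0 13.3
0.9995634443172671
```

View pics/g.png

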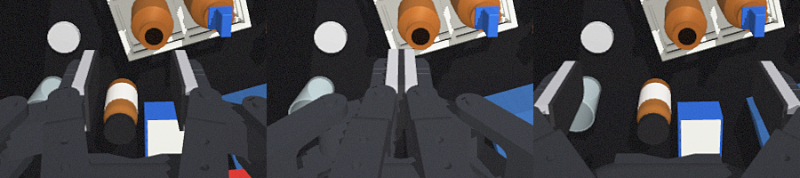

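```bash
python3 - <<'E'
from h import *
t=manip.current_ee_pos(); R=manip.current_tcp_rot()
p,d=manip.grab_frame("scene"); ims=[p.copy()]
w,d2=manip.grab_frame("wrist"); ims.append(w.copy())
for c,im in zip(("scene","wrist"),ims):
    k=manip.get_calibration(c)
    for off,col in (((0,0,0),(255,255,0)),((0,.042,0),(0,255,255)),((0,-.042,0),(255,0,255)),((0,0,-.019),(0,255,0))):
        X=k["R"]@(t+R@np.array(off))+k["t"]; n=X[:2]/X[2]; n=n*(1+k["k1"]*(n@n)); K=k["camera_matrix"]
        u=K[:2,:2]@n+K[:2,2]; cv2.circle(im,tuple(int(a) for a in u.round()),3,col,1); print(c,off,u.round(),X[2].round(3))
cv2.imwrite("pics/t.png",np.hstack([cv2.resize(ims[0][80:280,180:420],(400,333)),cv2.resize(ims[1][120:420,100:460],(400,333))])[:,:,::-1])
print(T())
E
```

```text
scene (0, 0, 0) [313. 175.] 1.074
scene (0, 0.042, 0) [322. 186.] 1.053
scene (0, -0.042, 0) [304. 164.] 1.095
scene (0, 0, -0.019) [314. 170.] 1.058
wrist (0, 0, 0) [280. 240.] 0.192
wrist (0, 0.042, 0) [352. 240.] 0.193
wrist (0, -0.042, 0) [208. 240.] 0.192
wrist (0, 0, -0.019) [280. 255.] 0.174
13.8
```

View pics/t.png

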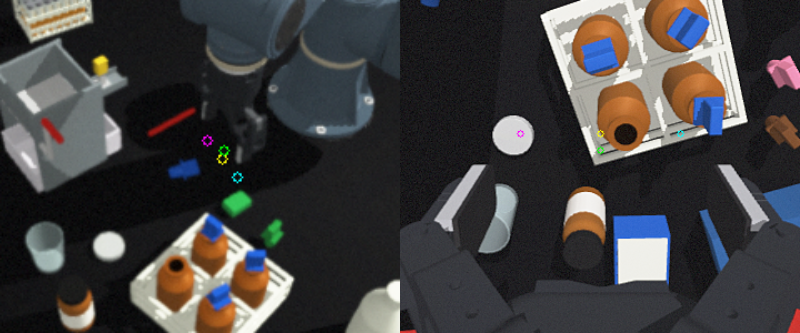

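```bash
python3 - <<'E'
from h import *
for o in (0,.2,1.):
    manip.set_gripper(o)
    t=manip.current_ee_pos(); R=manip.current_tcp_rot()
    p,W=cloud("wrist"); L=((W-t)@R)
    with np.errstate(invalid='ignore'): m=(L[...,2]<.02)&(L[...,2]>-.15)&(abs(L[...,1])<.08)&(abs(L[...,0])<.03)
    q=L[m]; print(o,len(q),"toolz top",np.percentile(q[:,2],[90,99,100]).round(4)); tip=q[q[:,2]>q[:,2].max()-.01]; print(" x",np.percentile(tip[:,0],[0,50,100]).round(4)," y",np.percentile(tip[:,1],[0,50,100]).round(4))
print(manip.current_qpos().round(4),t.round(4)); 
E
```

```text
0 44710 toolz top [-0.0827 -0.0477 -0.0378]
 x [0.005  0.0094 0.0104]  y [-0.0127  0.001   0.0143]
0.2 44395 toolz top [-0.0809 -0.046  -0.0346]
 x [-0.0114  0.0071  0.0105]  y [-0.0202  0.0093  0.0223]
1.0 42860 toolz top [-0.0767 -0.0537 -0.0474]
 x [-0.0127  0.0036  0.0108]  y [-0.0543  0.0008  0.0558]
[ 0.2933  0.2254  1.4669 -0.      1.4492 -1.1553] [0.5021 0.2002 0.34  ]
```

The wrist and scene cameras agree that the real fingertips end about 36 mm short of the reported TCP, which is why the grip closed on nothing. I'll add that offset to the commanded heights and go down again, watching the force.

```bash
python3 - <<'E'
s=open('h.py').read()
s=s.replace(".139",".103").replace(".25],R)",".23],R)").replace("R=down(np.deg2rad(a0)); manip.set_gripper(.45,90)","R=down(np.deg2rad(a0)); manip.set_gripper(.45,90); x-=0")
s=s.replace("z=.20)","z=.168)")
open('h.py','w').write(s)
E
python3 - <<'E'
from h import *
x,y=.5021,.2002
b=pick(-82,[x,y,.103],75); R=down(np.deg2rad(b[1])); manip.set_gripper(.45,90)
manip.move_ptp([x,y,.20],R); manip.move_l([x,y,.125],R,.1); f0=manip.current_force()
for z in (.119,.113,.108,.104):
    manip.move_l([x,y,z],R,.05); f=manip.current_force()-f0; print(z,f.round(1))
    if abs(f).max()>5: break
manip.set_gripper(0,90); print(manip.current_grip_width(),manip.current_grip_force(),(manip.current_force()-f0).round(1),manip.current_ee_pos().round(4),T())
E
```

```text
0.119 [ 0.3 -0.4  1.4]
0.113 [ 1.6 -0.9 -0.1]
0.108 [ 0.8 -0.3  0. ]
0.104 [ 0.1 -0.3  0.5]
0.14430398120347707 87.78969883918762 [-5.9 -1.   5.3] [0.5011 0.2002 0.1042] 19.6
```

Gripped. Next is the twist and lift, then into the hopper.

```bash
python3 - <<'E'
from h import *
x,y=.5021,.2002
b=pick(-82,[x,y,.103],75); a0=b[1]
for t in np.linspace(0,b[2],6)[1:]: manip.move_l([x,y,.104],down(np.deg2rad(a0+t)))
print("twist",manip.current_ft_torque().round(2),manip.current_force().round(1),manip.current_grip_width())
p,W=cloud("top"); show(blobs(p,W,"blue",.13,.175))
manip.move_l([x,y,.164],None,.06); print("lift",manip.current_force().round(1),manip.current_grip_width())
manip.move_l([x,y,.34],None,.2); print("up",manip.current_grip_width(),manip.current_grip_force(),T())
p,W=cloud("wrist"); cv2.imwrite("pics/w2.png",p[:,:,::-1])
E
```

```text
twist [-0.91  1.11  0.  ] [-4.8 -4.8  7.2] 0.14374968143693492
 n146 c(0.5768 0.3102) 30x30 yaw 85 z0.159 dz0.037
lift [-0.5  0.5 -0.7] 0.14328301359492862
up 0.14510942097460783 87.82913446426392 23.9
```

View pics/w2.png

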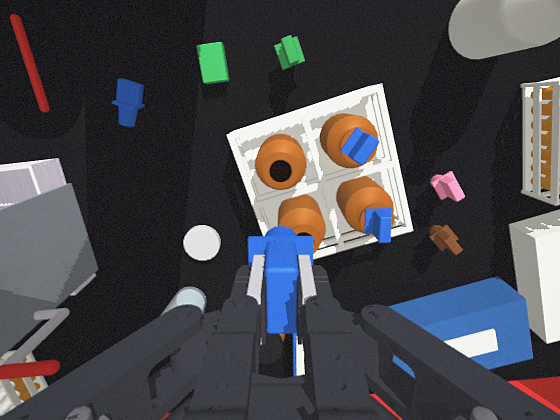

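The picture shows the blue stopper firmly in the pads at (280,280) and the emptied bottle under it. Next I'll drop it in the hopper and do the other two.

```bash
python3 - <<'E'
from h import *
drop(.028,-.032)
pull(.4847,.2937,-40)
w=manip.current_grip_width()
if .1<w<.25: drop(.028,.032)
E
```

```text
over 0.1471178346583872 92.13719129562378
dropped 28.4
pick (np.float64(0.8989687481609341), 140, -75)
grip 0.14612317015981877 87.7900743484497 [-5.3 -5.2  7.6]
twist [-0.38  1.46 -0.03] [-8.6 -1.5  9.2] 0.14679495448330065
lift [-0.7 -0.6 -0.2] 0.14939339671897886
up 0.1475866706121006 87.95857071876526 36.6
over 0.14171758426620246 87.91409611701965
dropped 40.9
```

```bash
python3 - <<'E'
from h import *
pull(.5783,.3117,-5)
w=manip.current_grip_width()
if .1<w<.25: drop(-.025,-.032)
p,W=cloud("wrist")
print("over hopper");show(blobs(p,W,"blue",.14,.23))
p,W=cloud("top"); show(blobs(p,W,"blue",.005,.23)); cv2.imwrite("pics/top2.png",cv2.resize(p[130:310,130:480,::-1],(780,400)))
E
```

```text
pick (np.float64(1.0600166268170748), 175, -75)
grip 0.1466132908362799 88.09704065322876 [-2.2 -5.6  4.8]
twist [-0.78  0.76 -0.01] [-4.6 -3.   6.1] 0.14632140378617026
lift [ 0.3 -0.2 -0.1] 0.1465936701310799
up 0.1429812379570836 87.7464759349823 49.1
over 0.14706042304772582 87.7292275428772
dropped 53.6
over hopper
 n447 c(0.6198 -0.2036) 35x24 yaw 31 z0.190 dz0.034
 n467 c(0.6131 -0.2613) 32x23 yaw 1 z0.197 dz0.034
 n13 c(0.6219 -0.1860) 12x3 yaw -40 z0.181 dz0.031
 n13 c(0.6073 -0.1859) 12x3 yaw -36 z0.181 dz0.031
 n12 c(0.6038 -0.2118) 11x0 yaw -2 z0.180 dz0.002
 n10 c(0.6022 -0.2518) 8x0 yaw 0 z0.209 dz0.002
 n606 c(0.5534 -0.2574) 47x31 yaw 3 z0.180 dz0.065
 n3708 c(0.8383 0.4493) 232x124 yaw -79 z0.069 dz0.071
 n322 c(0.8582 0.2211) 122x85 yaw -6 z0.045 dz0.048
 n183 c(0.6123 -0.1956) 32x30 yaw -87 z0.200 dz0.039
 n207 c(0.6128 -0.2676) 54x33 yaw -81 z0.196 dz0.073
 n208 c(0.5595 -0.2665) 53x30 yaw -88 z0.195 dz0.077
 n226 c(0.3840 0.0406) 58x31 yaw 0 z0.025 dz0.025
 n3660 c(0.1593 0.6994) 205x144 yaw -90 z0.011 dz0.096
```

View pics/top2.png

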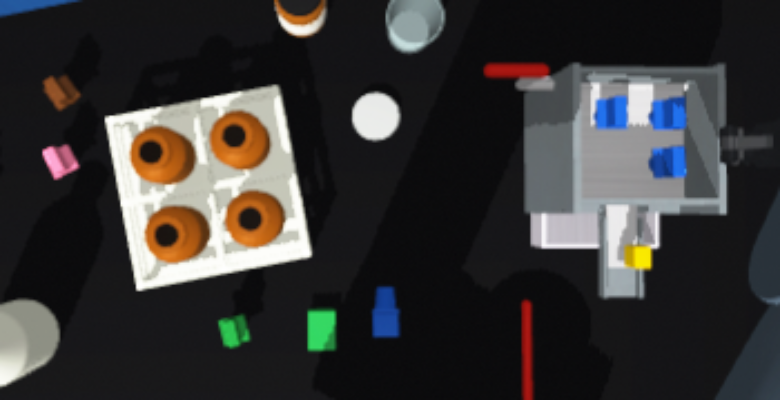

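All three bottle stoppers are in the hopper, in the crop at (612,112), (668,112) and (668,162). The bench stopper has been knocked aside and is now at (385,315). I'll look at it from close up.

```bash
python3 - <<'E'
from h import *
x,y=.384,.0406
b=pick(0,[x,y,-.03]); print(b)
manip.set_gripper(.7,60)
manip.move_ptp([x,y,.14],down(np.deg2rad(b[1])))
p,W=cloud("wrist"); m=[r for r in blobs(p,W,"blue",.004,.05)]; show(m)
cv2.imwrite("pics/w3.png",p[:,:,::-1])
for lo,hi in ((.010,.019),(.019,.028),(.028,.04)): print(lo);show(blobs(p,W,"blue",lo,hi))
print(T())
E
```

```text
(np.float64(1.5554186365806206), 0, 0)
 n2012 c(0.3844 0.0401) 61x32 yaw -0 z0.025 dz0.027
0.01
 n41 c(0.4064 0.0501) 16x3 yaw -10 z0.017 dz0.009
 n42 c(0.4057 0.0297) 18x3 yaw 12 z0.018 dz0.007
 n8 c(0.3933 0.0518) 5x1 yaw -0 z0.016 dz0.005
0.019
 n683 c(0.4013 0.0400) 31x28 yaw 90 z0.024 dz0.009
 n1015 c(0.3678 0.0402) 32x28 yaw 90 z0.025 dz0.008
0.028
 n181 c(0.3877 0.0401) 31x6 yaw -90 z0.031 dz0.005
55.6
```

View pics/w3.png

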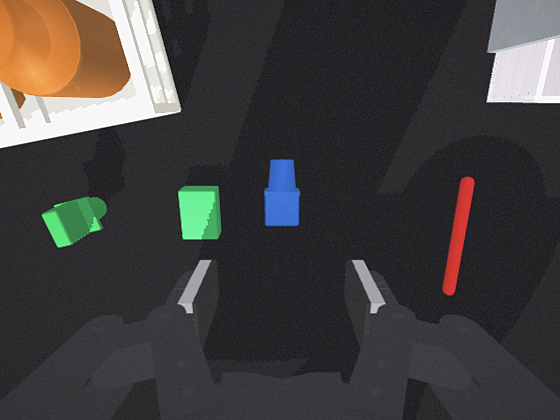

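The picture shows the blue stopper lying along x at (282,195), blade end nearest the gripper and flat. The green block is at (200,212), and the planned opening clears it. I'll pinch across the blade's 32 mm width.

```bash
python3 - <<'E'
from h import *
x,y=.371,.0401; R=down(0.)
manip.set_gripper(.55,60); manip.move_l([x,y,.03],R,.15); f0=manip.current_force()
for z in (-.01,-.02,-.026,-.031):
    manip.move_l([x,y,z],R,.06); f=manip.current_force()-f0; print(z,f.round(1))
    if f[2]>6: break
manip.set_gripper(0,70); print("grip",manip.current_grip_width(),manip.current_grip_force())
manip.move_l([x,y,.10],None,.1); manip.move_l([x,y,.30],None,.2); print(manip.current_grip_width(),manip.current_grip_force(),T())
w=manip.current_grip_width()
if w>.1:
    drop(-.03,.035,90 if 0 else 0,.19)
p,W=cloud("top"); show(blobs(p,W,"blue",.005,.23)); cv2.imwrite("pics/top3.png",cv2.resize(p[130:310,130:480,::-1],(780,400)))
E
```

```text
-0.01 [ 0.1 -0.3  0.2]
-0.02 [ 0.8 -0.4  0.1]
-0.026 [ 0.6 -0.3 -0.6]
-0.031 [-0.9  0.2  0.6]
grip 0.3541497622637706 68.81730365683325
0.358702461419969 69.1993638756685 61.3
over 0.36348642079252297 69.21646786504425
dropped 64.6
 n3709 c(0.8517 0.4520) 231x152 yaw -79 z0.069 dz0.071
 n321 c(0.8581 0.2212) 121x86 yaw -6 z0.046 dz0.049
 n484 c(0.5794 -0.1894) 94x40 yaw -5 z0.174 dz0.070
 n204 c(0.6111 -0.2674) 52x31 yaw -86 z0.196 dz0.073
 n37 c(0.5456 -0.2658) 49x8 yaw 84 z0.182 dz0.068
 n3671 c(0.1591 0.6997) 204x143 yaw -90 z0.011 dz0.093
```

View pics/top3.png

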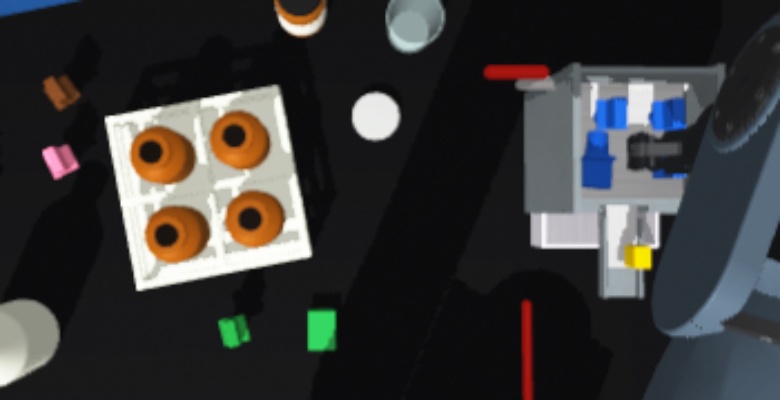

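All four stoppers are in the hopper. Now the latch.

```bash
cat >> h.py <<'E'
def latch(x0,x1,y=-.217,z=.144):
    b=pick(0,[x0,y,z]); R=down(np.deg2rad(b[1])); manip.set_gripper(.45,50)
    manip.move_ptp([x0,y,.25],R); manip.move_l([x0,y,z],R,.1); print("at",manip.current_force().round(1))
    manip.set_gripper(0,50); print("grip",manip.current_grip_width(),manip.current_force().round(1))
    manip.move_l([x1,y,z],R,.05); print("moved",manip.current_force().round(1),manip.current_ee_pos().round(4))
    manip.set_gripper(.45); manip.move_l([x1,y,.30],R,.2); print(T())
E
python3 - <<'E'
from h import *
latch(.4593,.4593-.0355)
p,W=cloud("wrist"); show(blobs(p,W,"yellow",.16,.215,30))
E
```

```text
at [ 0.1 -0.1  0.6]
grip 0.19969197473604824 [ -0.6 -12.4   0.3]
moved [ 9.9 -9.3 -5.1] [ 0.4258 -0.2188  0.1449]
69.2
 n675 c(0.4268 -0.2185) 24x17 yaw -0 z0.204 dz0.031
```

```bash
cat >> h.py <<'E'
LX,LY,LZ=.6503,-.068,.149
def lever(a0,a1,n=12,close=False):
    P=lambda a,up=0:[LX-.1*np.sin(a),LY,LZ+.1*np.cos(a)-.051+up]
    b=pick(90,P(a0)); R=down(np.deg2rad(b[1])); print(b); manip.set_gripper(.5,60)
    manip.move_ptp(P(a0,.10),R); manip.move_l(P(a0),R,.1); f0=manip.current_force()
    manip.set_gripper(0,60); print("grip",manip.current_grip_width(),(manip.current_force()-f0).round(1))
    for a in np.linspace(a0,a1,n+1)[1:]:
        manip.move_l(P(a),R,.08); f=manip.current_force()-f0; print(round(a,2),f.round(1))
        if np.linalg.norm(f)>45: print("STOP"); break
    print(manip.current_ee_pos().round(4),manip.current_grip_width())
    manip.set_gripper(.5); manip.move_l(P(a,.12),R,.2); print(T())
E
python3 - <<'E'
from h import *
lever(0,1.19)
p,W=cloud("top"); show(blobs(p,W,"blue",.005,.23)); show(blobs(p,W,"red",.15,.28)); cv2.imwrite("pics/top4.png",cv2.resize(p[150:280,300:480,::-1],(720,520)))
E
```

```text
(np.float64(0.17536627308346908), 90, 0)
grip 0.13371487739041318 [-5.9  1.   6.3]
0.1 [-3.  -0.3  7.6]
0.2 [-3.2  2.7 10.6]
0.3 [-2.5  2.7  7.7]
0.4 [-7.2  2.3  8.5]
0.5 [-6.8  2.1  7.8]
0.6 [-3.7  2.   5.1]
0.69 [0.9 4.9 2.4]
0.79 [ 4.6  2.6 -2.6]
0.89 [ 7.3  6.6 -5.8]
0.99 [ 8.8  4.3 -7.2]
1.09 [ 6.3  2.4 -4.7]
1.19 [ 6.8 -0.5 -7.1]
[ 0.5578 -0.0684  0.1347] 0.1390733666350608
76.5
 n3700 c(0.8383 0.4493) 232x123 yaw -78 z0.069 dz0.071
 n323 c(0.8583 0.2213) 122x86 yaw -6 z0.045 dz0.051
 n35 c(0.4977 -0.1822) 19x11 yaw 90 z0.028 dz0.014
 n3663 c(0.1597 0.6989) 203x144 yaw 90 z0.011 dz0.094
 n33 c(0.5579 -0.0532) 12x12 yaw -90 z0.189 dz0.011
```

View pics/top4.png

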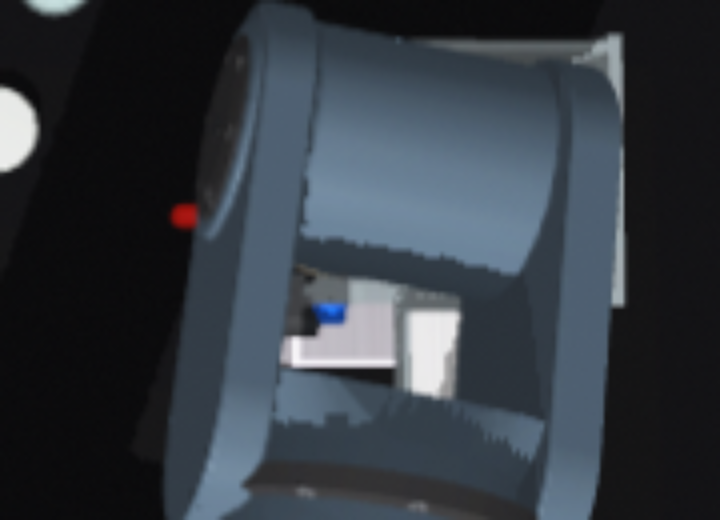

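The door is open, but the arm blocks the top view, with only one stopper in the tray visible at (330,313). I'll move aside and check that the hopper is empty.

```bash
python3 - <<'E'
from h import *
manip.move_ptp([.40,.0,.33],down(np.deg2rad(0)))
p,W=cloud("top"); show(blobs(p,W,"blue",.005,.25)); show(blobs(p,W,"red",.15,.28))
s,W=cloud("scene"); show(blobs(s,W,"blue",.005,.25))
cv2.imwrite("pics/open.png",np.hstack([cv2.resize(p[150:280,340:480,::-1],(400,371)),cv2.resize(s[90:200,160:280,::-1],(400,371))]))
E
```

```text
n3706 c(0.8524 0.4527) 232x152 yaw -79 z0.069 dz0.071
 n324 c(0.8584 0.2210) 123x86 yaw -6 z0.045 dz0.050
 n374 c(0.5488 -0.2164) 131x54 yaw -88 z0.038 dz0.209
 n35 c(0.4977 -0.1817) 17x11 yaw 90 z0.029 dz0.011
 n8 c(0.4850 -0.2770) 8x7 yaw -1 z0.051 dz0.009
 n3665 c(0.1594 0.7001) 206x143 yaw 90 z0.011 dz0.098
 n152 c(0.5578 -0.0780) 63x12 yaw 90 z0.190 dz0.013
 n2565 c(0.1590 0.7001) 201x150 yaw 90 z0.011 dz0.098
 n350 c(0.8597 0.2216) 123x87 yaw -7 z0.039 dz0.050
 n3647 c(0.8329 0.4493) 232x138 yaw -79 z0.069 dz0.071
```

View pics/open.png

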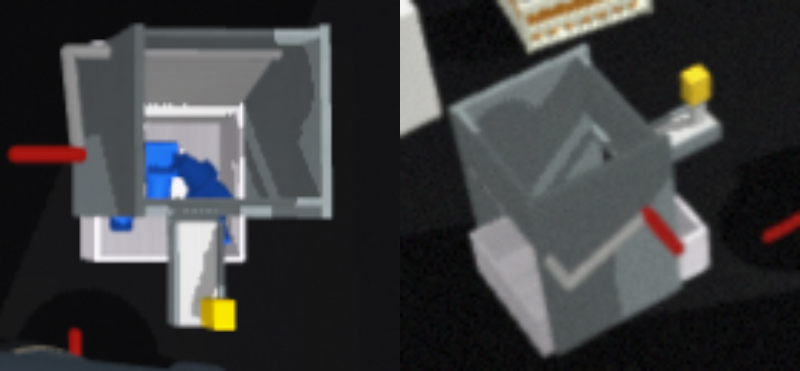

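The tray holds the blue stoppers: crop (160,170), (205,180), (122,222) and (225,235). The hopper and the door face look clear of blue. Next I'll close the door, watching the force.

```bash
python3 - <<'E'
from h import *
lever(1.19,-.03,14)
manip.move_ptp([.40,.0,.33],down(np.deg2rad(0)))
p,W=cloud("top"); show(blobs(p,W,"red",.15,.28)); show([b for b in blobs(p,W,"blue",.005,.25) if b[1]<.7])
f=W[(abs(W[...,0]-.57)<.04)&(abs(W[...,1]+.22)<.05)]; print("floor z",np.percentile(f[:,2],[5,50,95]).round(4))
for a,b in ((.53,.55),(.6,.62)): g=f[(f[:,0]>a)&(f[:,0]<b)]; print(a,np.median(g[:,2]))
for a,b in ((.52,.54),(.54,.56),(.56,.58),(.58,.60)): g=f[(f[:,0]>a)&(f[:,0]<b)]; print(a,len(g),np.median(g[:,2]))
cv2.imwrite("pics/shut.png",cv2.resize(p[150:280,340:480,::-1],(560,520)))
E
```

```text
(np.float64(0.2042762729650831), 90, 0)
grip 0.13480005734114164 [1.2 1.6 2.8]
1.1 [0.7 1.2 3.3]
1.02 [ 1.9 -1.8 -1.8]
0.93 [-3.5 -0.6 -2.1]
0.84 [-6.8 -1.6  0.3]
0.75 [-8.6 -1.5  2.3]
0.67 [-11.3  -2.1   5.7]
0.58 [-15.2  -2.4  12.8]
0.49 [-16.9   0.4  15.7]
0.41 [-16.5  -0.3  23.1]
0.32 [-16.2  -0.6  23.7]
0.23 [-9.5 -0.4 17.6]
0.14 [-8.7  0.2 19.2]
0.06 [-6.6  0.1 12.6]
-0.03 [-28.5   1.1  24.1]
[ 0.6509 -0.0677  0.2008] 0.1333490303348527
86.1
 n177 c(0.6503 -0.0785) 63x12 yaw -90 z0.251 dz0.072
 n35 c(0.4977 -0.1820) 18x11 yaw 90 z0.028 dz0.010
 n10 c(0.4825 -0.2784) 16x10 yaw 26 z0.051 dz0.030
 n3668 c(0.1596 0.6992) 205x143 yaw 90 z0.011 dz0.093
floor z [0.1459 0.1488 0.1516]
0.53 0.14886663818280524
0.6 0.14867614556239472
0.52 158 0.14880090501806573
0.54 312 0.14891585836736232
0.56 312 0.14882012665640895
0.58 312 0.14888689856435422
```

View pics/shut.png

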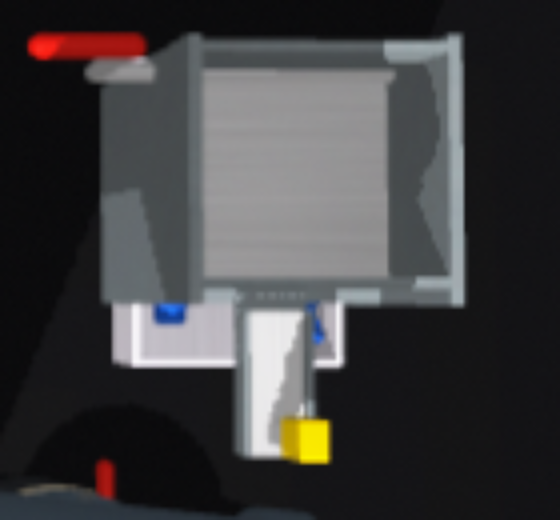

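The hopper is empty, the door is level and the lever is back at x = 0.650. Now I'll push the latch home.

```bash
python3 - <<'E'
from h import *
latch(.4268,.4625)
manip.move_ptp([.40,.0,.33],down(np.deg2rad(0)))
p,W=cloud("top"); show(blobs(p,W,"yellow",.16,.215)); show(blobs(p,W,"red",.15,.28))
f=W[(abs(W[...,0]-.54)<.02)&(abs(W[...,1]+.22)<.05)]; print("floor z",np.median(f[:,2])); print(T())
E
```

```text
at [ 0.1 -0.9 -0.4]
grip 0.19801506416675688 [ -0.3 -10.6   0.8]
moved [ -6.5 -12.7   4.5] [ 0.4621 -0.219   0.1448]
92.4
 n116 c(0.4598 -0.2181) 22x18 yaw 1 z0.203 dz0.034
 n177 c(0.6504 -0.0787) 64x12 yaw 90 z0.251 dz0.073
floor z 0.1488350116990989
93.4
```

```bash
python3 - <<'E'
from h import *
y,z=-.217,.148; R=down(np.deg2rad(pick(0,[.42,y,z])[1]))
manip.set_gripper(0,50); manip.move_ptp([.42,y,.25],R); manip.move_l([.42,y,z],R,.1); f0=manip.current_force()
for x in np.arange(.430,.447,.002):
    manip.move_l([x,y,z],R,.03); f=manip.current_force()-f0; print(x.round(3),f.round(1))
    if f[0]<-14: break
manip.move_l([.41,y,z],R,.1); manip.move_l([.41,y,.30],R,.2)
manip.move_ptp([.40,.0,.33],down(0.))
p,W=cloud("top"); show(blobs(p,W,"yellow",.16,.215)); show(blobs(p,W,"red",.15,.28)); show([b for b in blobs(p,W,"blue",.005,.25) if b[0]<300])
print(T())
E
```

```text
0.43 [-0.1  0.3  0.2]
0.432 [-0.2  0.6  0.7]
0.434 [-0.7  0.8  0.2]
0.436 [-0.4 -0.4  1. ]
0.438 [-8.8  0.5  6.1]
0.44 [-22.4  -1.2  15.5]
 n116 c(0.4600 -0.2179) 22x18 yaw -1 z0.203 dz0.034
 n177 c(0.6504 -0.0783) 63x12 yaw 89 z0.251 dz0.074
 n35 c(0.4977 -0.1823) 17x11 yaw 90 z0.028 dz0.011
 n10 c(0.4823 -0.2782) 16x11 yaw 24 z0.051 dz0.035
100.0
```

```bash
python3 -c "
from bench import manip
print(manip.sign_off())"
```

```text
the job is handed in; nothing more can be done
None
```

I handed the job in at about 100 s: all four blue stoppers went into the hopper and dropped into the wash tray, the trap-door is shut again and the latch is pushed home. My last views show only parts of the four in the tray, so that count rests on the open-door picture and no blue left in the hopper.

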